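# Couple the diagnostic dongle to the programming dock

## Robot

A 6-joint arm with a two-finger parallel gripper is mounted at the origin on the work surface. World frame = base frame: x ahead of the robot, y to its left, z up, the work surface at z = 0. Lengths are in m, angles in rad, forces in N, time in s.
With the tool pointing down it reaches from about 0.3 to 0.875 m from the base axis. Payload 6.4 kg.
Tool frame: the origin (TCP) lies at the very end of the fingers, on their centre line; the grasp point (between the pads) lies 19 mm behind it; z points along the fingers, y is the line along which they close (so a half turn about z gives the same grasp; the last joint's range is limited). The gripper opens to 85 mm and grips with 20 to 120 N. Pads are 22 mm wide; open, the fingers measure 114 mm over their backs; the gripper's body (76 mm by 85 mm) begins 54 mm behind the grasp point. The pads swing forward as they close: fully open they stand 13 mm farther back than shut.
Start: joints at [1.023, 0.181, 1.607, -0, 1.354, -0.206], TCP at [0.193, 0.542, 0.231] pointing down, gripper open.
Joint ranges: [-2.99, 2.99], [-0.89, 2.07], [0.3, 2.58], [-1.14, 4.28], [0, 2.63], [-3.12, 3.12]. Speed limits (rad/s): [2.57, 2.57, 3.01, 3.14, 3.14, 3.14].

## Interface

Orientations are given as a unit quaternion [w, x, y, z].
In Python, from bench import telemetry, camera, ctrl, spotter gives the robot as it stands.
- The arm moves only by the tool send_rows, never from a script. Its argument "series" is a list of rows, each a list of 3 entries, a list of its own where there are three numbers: the turn, a rotation vector about the world's x, y, z in degrees, then the shift along the world's x, y, z in mm, then the closure, from -1 (fully open) to 1 (shut), so that 0 is half open. In form: [[[rx, ry, rz], [dx, dy, dz], gripper], ...]. A call has 1 to 10 rows; each row is the pose to reach, as a shift and turn from the pose commanded when the call began; what a row does not reach only later rows make up. A row lasts 1/8 s, in which the tool goes at most 62.5 mm and 10.7 degrees, less where a joint would pass 70% of its speed; a pose out of reach is approached as far as the arm can. A call with a gripper value outside its range is refused whole. The fingers move at their own pace and stop on an object; the grip force is fixed at half the most. Time passes only in rows, so rows that repeat a pose let the fingers close. It gives the time, the measured TCP pose, the force, the opening and the grip force at its end, in the units of the state.
- telemetry.get_obs(): the state, without advancing time (a new reading comes with each control period).
- camera(name): name is "scene" or "side" or "wrist"; returns a dict with "pixels" (384x512x3 uint8, red, green, blue), "camera_matrix" (3x3 intrinsics, pixels), "xyz" and "orientation" of the camera in the world. Camera axes: x right, y up, looking along -z (the intrinsics and any distortion apply to the point x, -y, -z); pixel columns grow to the right and rows downward; lengths in m; the calibration is good to about 2 mm. A picture is of the moment at which its call begins. There is no depth.
- ctrl.hand_in(): hands the job in; it is judged then, once.
Trained networks look in the newest picture that a camera, given by its name, has taken for a name from the list of things; names that differ only in an ending like _2 or _b are one class to them, and where a whole thing is asked for, a point or a joint stands for the part that bears it (a point fixed in the world has none). Each returns a list of dicts, best first, with "conf" (0 to 1); they miss things now and then, are a little off and sometimes report something else, mostly with a low value. They report only what shows in the picture. A call takes as long as a camera call. They do not tell look-alikes from the thing itself.
- spotter.boxes_of(thing, camera): "xyz" ([x, y, z] in m, in world coordinates, good to about 4 mm: the middle of the surface that is visible of it).
- spotter.landmark_of(thing, camera): "xyz" ([x, y, z] in m, in world coordinates, good to about 4 mm: a listed point, or the origin of a listed thing).
The state is a dict: "time_s": time; "q": joint angles; "dq": joint speeds; "joint_efforts": joint torques, N m; "eef_pos": TCP position; "eef_rot": TCP orientation; "wrist_force": force on the tool from outside, world axes, zero at the start; "torque": the same for the moment, N m; "opening": opening from 0.0 (shut) to 1.0 (fully open); "grasp_force": force on a finger pad.
Only numpy, scipy, OpenCV 4.12 (cv2) and the standard library are available. Lean on these libraries where they do the work, as an engineer would, in place of code of your own. Each camera call takes 0.05 s, during which the arm holds its last target. There are 200 camera calls.

## Task

Draw the ring sleeve of the dock's upright quick coupler back (down) until it stays back on its catch and let go of it. Then take the dongle with the round grooved plug from its stand and press the plug gently, by feel, straight down into the coupler until it is fully home and the sleeve springs forward (up) again and locks it; leave it standing there, and leave the adapter, key heads and fob cover where they are.

Things in the scene. Friction and masses are not known exactly. Their poses are not given: they have to be found in the camera images.
- dock: Grey plastic programming dock, a flat block 130 (x) x 110 (y) x 46 mm high, fixed to the table. Origin at the centre of its underside, z up. In its middle stands the steel quick coupler, axis vertical. Inside its bore are two jaws worked by the sleeve: closed when it is forward (no plug can enter or leave), open when it is back.
- coupler_axis (a point): Point on the coupler's vertical axis 76 mm above the dock's top (122 mm above the table), its mouth's nominal place. The coupler is clamped at an adjustable height: mouth and sleeve are really up to 18 mm higher or lower than this, which no reading tells; find it by touch. The mouth is a funnel of 27 mm (outside 34 mm) narrowing within 5 mm to a 22 mm bore.
- flange_nominal (a point): Point on the coupler's axis 30 mm below coupler_axis: nominal height of the top of the sleeve's flange when forward (really up to 18 mm higher or lower, with the mouth). The aluminium sleeve around the coupler is a ribbed tube of 38 mm diameter, from 6 to 36 mm below the mouth, with a flange 50 mm wide and 6 mm thick at its lower end. Grip the tube, or push on the flange or rim.
- sleeve (a joint): Travel of the sleeve in m: 0 fully forward (up), 0.015 fully back (down). Its spring pushes it up with 1.8 N at 0, 4 N at 0.015. Drawn beyond about 0.0125 and let go, it stays caught at about 0.010; a plug pressed in brings it to about 0.008, and it springs to 0 when the plug is home.
- pad (a joint): Travel in m of the spring pad inside the bore, positive downward: about 0 at the start (under the closed jaws); about -0.007 when it has risen between the open jaws and holds them (its top is then 18 mm below the mouth); about 0.008 to 0.009 when a plug is home. It pushes up with 3 to 5.5 N.
- dongle: Matte black diagnostic dongle, about 0.12 kg, upright in a stand, at any turn. Origin at the centre of the plug's flat lower end, z up its axis. Round steel plug 20 mm wide, 34 mm long, with a 10 mm wide groove 8 to 16 mm above its end; shoulder disc 34 mm wide at 34 to 38 mm, which rests on the mouth when home (locked, the pad lifts it back about 1 mm).
- dongle_grip (a point): Centre of the dongle's black grip block, 66 mm above the dongle's origin; the block measures 28 (dongle's x) x 44 (its y) mm and runs from 38 to 94 mm above the origin. Plug and coupler are harmed by more than 35 N between them; about 6 N slides the plug in and about 10 N seats it.
- stand_a: Black plastic parking stand, 62 x 62 x 30 mm high, fixed, with a hole of 24 mm diameter and 22 mm depth in the middle that holds the dongle's plug, its end 8 mm above the table. Origin at the centre of the underside. It changes places with stand_b.
- stand_b: Like stand_a; it holds the adapter.
- adapter: Bystander: black adapter of another shape, a wide thin block 20 (x) x 58 (y) mm with a stepped top, 92 mm high in all, with a flat blade below instead of a round plug, upright in the other stand. Origin at the centre of the blade's lower end.
- key_a: Bystander: silver flip-key head lying flat, 55 x 34 x 13 mm. Origin at the centre of its underside.
- key_b: Bystander: a second silver flip-key head, the same.
- cover: Bystander: rubber fob cover, a shallow open tray of 62 x 38 x 14 mm. Origin at the centre of its underside.
There are look-alikes about, which are no part of the job. What is shaped like the dongle but blue is not meant. What is shaped like the dock but green is not meant.

How it is judged:
On the way, in this order (a step that is already met when the one before it is completed fails the run):
1. the sleeve has been drawn back and stays back on its catch, let go of by the fingers (value of joint sleeve above 0.009 m and contact force between each of the arm, the fingers and dock below 0.3 N), for 0.2 s.
2. the plug stands in the coupler and presses the pad down while the sleeve is still back (value of joint sleeve above 0.0045 m and value of joint pad above -0.004 m and horizontal distance between dongle and coupler_axis below 0.004 m), for 0.02 s.
At the end, for the whole second after the job is handed in: The dongle stands in the coupler at rest and released, its plug on the axis within 4 mm and upright within 0.08 rad, pushed home so that the pad is down by more than 6 mm, and the sleeve has sprung forward to within 2 mm of its front end (value of joint sleeve below 0.002 m and value of joint pad above 0.006 m and horizontal distance between dongle and coupler_axis below 0.004 m and angle between dongle's own z axis and vertical below 0.08 rad and linear speed of dongle below 0.02 m/s); the robot touches nothing.
It fails at once if the plug is forced: more than 35 N between the dongle and the dock with its coupler (contact force between dongle and dock above 35 N).
It fails at once if the adapter, a key head or the fob cover is moved by more than 25 mm (distance of any of adapter, key_a, key_b, cover from where it was at the start of the episode above 0.025 m).
It also fails if it takes over 56 s, if anything falls off the work surface, if the arm or the gripper's body presses on something with over 40 N, if the wrist force passes 120 N, or if a joint passes its speed limit or range.

## Working session

There is one attempt and no reset: what is moved stays moved. The work goes in short steps, Python scripts to look and compute and a tool call to move; the robot and the scene stay as the last step left them, time stands still between calls to the robot, and variables do not carry over. Pictures are saved under pics/ and viewed, at most 10 in all, crops included, and the job is handed in when it is done.

Besides the shell and the picture viewer there is one more tool, called after "Request:" as name(argument=value, ...), one argument or row to a line, values as JSON. send_rows: Moves the arm, as the interface text tells. Its arguments: {"type":"object","properties":{"series":{"type":"array","items":{"type":"array"}}},"required":["series"]}

```bash
mkdir -p pics; cat > h.py <<'E'
import numpy as np,cv2
from bench import telemetry,camera,ctrl,spotter
from scipy.spatial.transform import Rotation as R
def rot(q): return R.from_quat([q[1],q[2],q[3],q[0]]).as_matrix()
def proj(c,p):
    v=rot(c["orientation"]).T@(np.array(p)-c["xyz"]); k=np.array(c["camera_matrix"])@[v[0],-v[1],-v[2]]; return k[:2]/k[2]
def ray(c,px,z):
    d=np.linalg.inv(c["camera_matrix"])@[px[0],px[1],1]; d=rot(c["orientation"])@[d[0],-d[1],-d[2]]; o=np.array(c["xyz"]); return o+d*(z-o[2])/d[2]
def save(c,n,f=1,box=None):
    im=c["pixels"][:,:,::-1]
    if box: im=im[box[1]:box[3],box[0]:box[2]]
    cv2.imwrite("pics/"+n,cv2.resize(np.ascontiguousarray(im),None,fx=f,fy=f,interpolation=cv2.INTER_CUBIC))
E
python3 - <<'E'
from h import *
o=telemetry.get_obs();print(o)
ims=[]
for n in["scene","side"]:
    c=camera(n);save(c,n+"0.png",1.5);print(n,c["xyz"])
    for t in["dock","dongle","dongle_grip","stand_a","adapter","coupler_axis","key_a","cover"]:
        for d in spotter.landmark_of(t,n): print(n,t,np.round(d["xyz"],3),round(d["conf"],2),np.round(proj(c,d["xyz"])))
E
```

```text
{'time_s': 0.0, 'q': array([ 1.02267797e+00,  1.81564731e-01,  1.60801249e+00, -1.93538862e-07,
        1.35381438e+00, -2.06299405e-01]), 'dq': array([-0.0005933 , -0.00029188,  0.00017993, -0.00186331,  0.00171789,
        0.00080507]), 'joint_efforts': array([-4.87732086e-04, -4.44863355e+01, -3.51325464e+01, -3.25260107e-04,
        9.30956594e-03, -2.22493878e-05]), 'eef_pos': array([0.19242522, 0.54125077, 0.23036868]), 'eef_rot': array([-3.31212369e-04,  1.70078554e-01,  9.85430097e-01, -8.36271533e-04]), 'wrist_force': array([-0.20912931, -0.67176909, -0.13610775]), 'torque': array([-0.0277528 , -0.01936685, -0.03197004]), 'grasp_force': 0.0, 'opening': 1.0030631926964255}
scene [1.10006597 0.80376521 0.96003865]
scene dock [ 0.331  0.137 -0.001] 0.76 [331. 219.]
scene dock [ 0.515 -0.071  0.124] 0.64 [234. 174.]
scene dock [ 0.515 -0.071  0.001] 0.58 [235. 206.]
scene dongle [0.598 0.259 0.01 ] 0.81 [286. 290.]
scene dongle [0.707 0.22  0.002] 0.64 [241. 304.]
scene dongle_grip [0.595 0.263 0.075] 0.78 [289. 273.]
scene dongle_grip [0.59  0.367 0.067] 0.7 [321. 303.]
scene d
[... 884 characters left out ...]
 0.368 0.004] 0.73 [208. 157.]
side dongle [0.707 0.222 0.001] 0.68 [264. 168.]
side dongle_grip [0.589 0.365 0.066] 0.81 [209. 139.]
side dongle_grip [0.71  0.223 0.068] 0.81 [266. 148.]
side dongle_grip [0.596 0.262 0.076] 0.7 [226. 148.]
side stand_a [ 0.518  0.173 -0.003] 0.72 [216. 192.]
side stand_a [0.516 0.17  0.006] 0.66 [215. 190.]
side stand_a [ 0.596  0.262 -0.002] 0.57 [226. 172.]
side stand_a [0.597 0.264 0.009] 0.36 [226. 168.]
side adapter [0.516 0.17  0.007] 0.84 [215. 189.]
side adapter [0.655 0.108 0.002] 0.33 [270. 189.]
side coupler_axis [0.332 0.14  0.123] 0.88 [149. 173.]
side key_a [ 0.653  0.108 -0.002] 0.48 [269. 190.]
side cover [0.437 0.272 0.   ] 0.53 [175. 182.]
```

View pics/scene0.png

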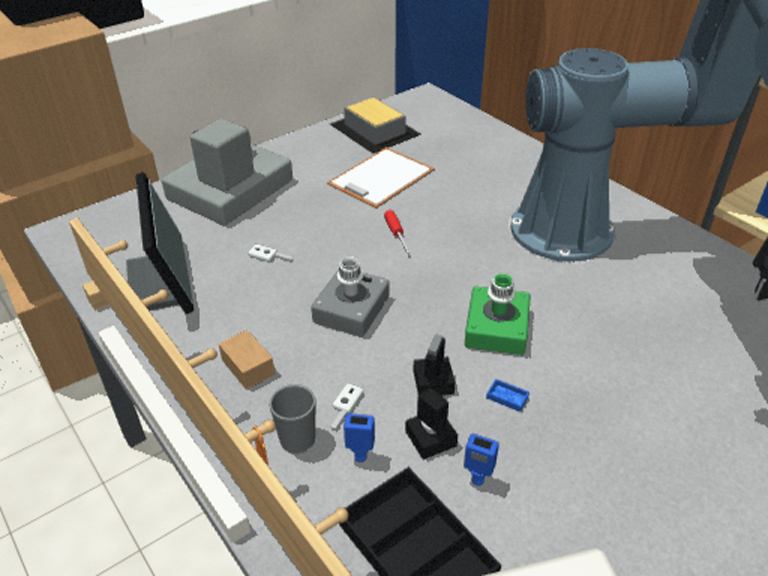

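View pics/side0.png

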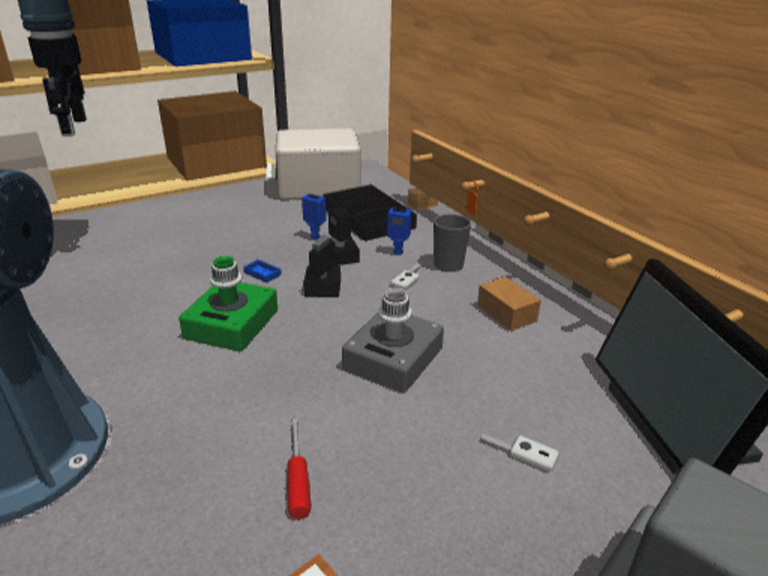

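Candidates: docks at scene px (234,190), which is grey, and (331,219), which is green, so the grey one is meant. Dongle-shaped things are at (287,280) black in a stand, and (321,303) and (241,295), both blue. The black one fits. The black piece at (289,245) is the adapter. I'll confirm in one crop while moving over the grey dock.

```bash
python3 - <<'E'
from h import *
c=camera("scene");save(c,"crop1.png",5,(210,205,350,325))
print(telemetry.get_obs()["time_s"])
E
```

```text
0.95
```

View pics/crop1.png

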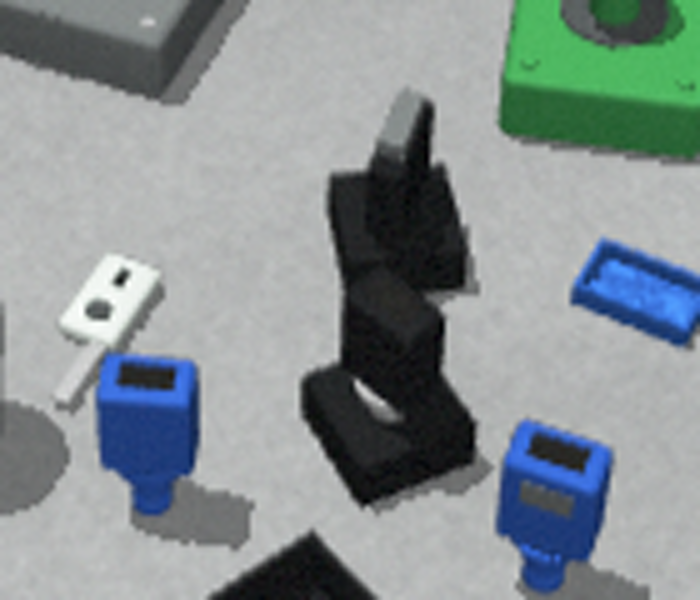

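Request:
send_rows(
  series=[
    [[0,0,0],[30,-60,30],-1],
    [[0,0,0],[65,-115,50],-1],
    [[0,0,0],[100,-175,50],-1],
    [[0,0,0],[130,-230,50],-1],
    [[0,0,0],[160,-285,50],-1],
    [[0,0,0],[190,-340,50],-1],
    [[0,0,0],[220,-395,50],-1],
    [[0,0,0],[250,-450,50],-1],
    [[0,0,0],[280,-510,50],-1],
    [[0,0,0],[290,-560,50],-1],
  ],
)

```text
time_s: 2.2
eef_pos: [0.4789, -0.0051, 0.2816]
eef_rot: [0.001, 0.17, 0.985, 0.0]
wrist_force: [0.6, 0.3, 0.4]
opening: 0.999
grasp_force: 0.0
```

The crop shows the block-shaped black dongle, with its pale shoulder/plug, in the front stand (crop 390,330). The thin stepped adapter is behind it (405,170), and the blue ones are look-alikes. Next I'll centre over the coupler and look.

Request:
send_rows(
  series=[
    [[0,0,0],[27,-57,0],0.0],
    [[0,0,0],[37,-67,-10],0.0],
    [[0,0,0],[37,-67,-10],0.0],
    [[0,0,0],[37,-67,-10],0.0],
  ],
)

```text
time_s: 2.7
eef_pos: [0.5145, -0.0685, 0.2712]
eef_rot: [-0.0, 0.169, 0.986, 0.0]
wrist_force: [0.2, -0.1, 0.8]
opening: 0.499
grasp_force: 0.0
```

```bash
python3 - <<'E'
from h import *
o=telemetry.get_obs();print(o["time_s"],o["eef_pos"],o["eef_rot"],o["opening"],o["wrist_force"])
c=camera("wrist");save(c,"w1.png",1.5);print(c["xyz"],c["orientation"])
for t in["dock","coupler_axis","flange_nominal"]:
    for d in spotter.landmark_of(t,"wrist"): print(t,np.round(d["xyz"],4),round(d["conf"],2),np.round(proj(c,d["xyz"])))
print(proj(c,[.516,-.072,.122]),proj(c,[.516,-.072,.046]))
E
```

```text
2.7 [ 0.51454306 -0.06853874  0.27117306] [-4.19231205e-04  1.69350095e-01  9.85555833e-01  2.62477172e-04] 0.4992700780110516 [ 0.15575401 -0.11206466  0.79514785]
[ 0.45075663 -0.04695815  0.41403507] [ 0.80944705 -0.10707293 -0.07610897  0.5723096 ]
dock [ 5.173e-01 -6.980e-02  3.000e-04] 0.62 [260. 165.]
coupler_axis [ 0.5152 -0.0762  0.1191] 0.74 [253. 185.]
flange_nominal [ 0.5189 -0.0727  0.0917] 0.93 [258. 181.]
[257.26532924 185.12060125] [257.62369246 171.09822247]
```

View pics/w1.png

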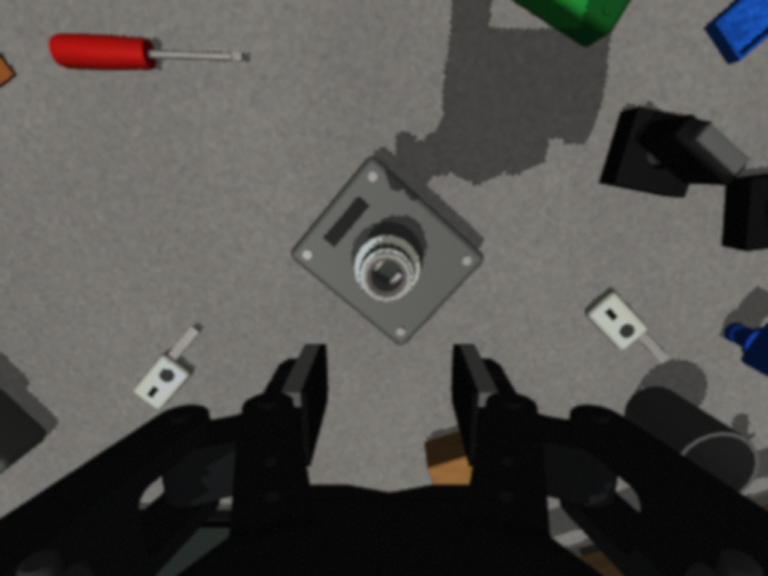

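The wrist view shows the grey dock centred at (388,255) and the coupler mouth at about (388,275) in view pixels.

```bash
python3 - <<'E'
from h import *
from scipy.optimize import least_squares
c=camera("wrist")
print("dock c",ray(c,(388.2/1.5,255.4/1.5),.046))
for z in(.104,.122,.14): print(z,ray(c,(388/1.5,275/1.5),z))
g=cv2.cvtColor(c["pixels"],cv2.COLOR_RGB2GRAY)
# dock top outline
hsv=cv2.cvtColor(c["pixels"],cv2.COLOR_RGB2HSV)
P=np.array([[375,157],[292,254],[400,343],[483,257]])/1.5
W=[ray(c,p,.046)[:2] for p in P];print(np.round(W,4),np.mean(W,0))
print([np.linalg.norm(W[i]-W[(i+1)%4]) for i in range(4)])
E
```

```text
dock c [ 0.5163654  -0.07074462  0.046     ]
0.104 [ 0.51947895 -0.0719203   0.104     ]
0.122 [ 0.51550704 -0.07048291  0.122     ]
0.14 [ 0.51153512 -0.06904552  0.14      ]
[[ 0.4381 -0.0542]
 [ 0.4883 -0.1466]
 [ 0.5943 -0.0872]
 [ 0.5443  0.0041]] [ 0.51622458 -0.07096867]
[np.float64(0.10522477196008045), np.float64(0.12153583578260364), np.float64(0.10411743358613286), np.float64(0.12116193512808522)]
```

Request:
send_rows(
  series=[
    [[0,0,0],[2,-2,-40],0.0],
    [[0,0,0],[2,-2,-90],0.0],
    [[0,0,0],[2,-2,-120],0.0],
    [[0,0,0],[2,-2,-135],0.0],
    [[0,0,0],[2,-2,-145],0.0],
    [[0,0,0],[2,-2,-145],0.0],
  ],
)

```text
time_s: 3.7
eef_pos: [0.5174, -0.072, 0.1266]
eef_rot: [0.0, 0.17, 0.985, -0.0]
wrist_force: [-0.7, 0.6, 0.4]
opening: 0.504
grasp_force: 0.0
```

Request:
send_rows(
  series=[
    [[0,0,0],[0,0,-4],0.0],
    [[0,0,0],[0,0,-8],0.0],
    [[0,0,0],[0,0,-8],0.0],
  ],
)

```text
time_s: 4.08
eef_pos: [0.517, -0.072, 0.1183]
eef_rot: [-0.0, 0.17, 0.985, -0.0]
wrist_force: [-0.1, 0.0, 0.4]
opening: 0.498
grasp_force: 0.0
```

```bash
python3 - <<'E'
from h import *
c=camera("wrist");save(c,"w2.png",1.5)
E
```

```text
(no output)
```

View pics/w2.png

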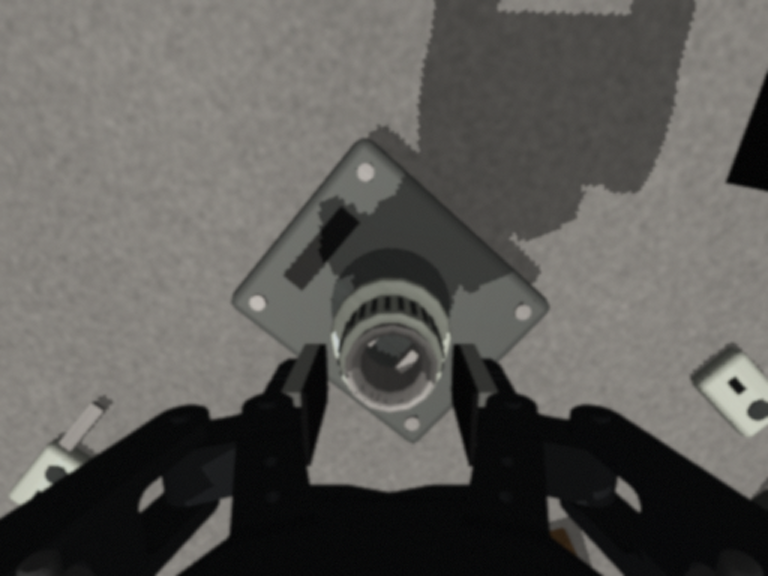

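The fingers straddle the coupler, centred at (390,355) in view pixels. I'll continue down in small steps.

Request:
send_rows(
  series=[
    [[0,0,0],[0,0,-4],0.0],
    [[0,0,0],[0,0,-8],0.0],
    [[0,0,0],[0,0,-8],0.0],
  ],
)

```text
time_s: 4.5
eef_pos: [0.5167, -0.0719, 0.1097]
eef_rot: [-0.001, 0.17, 0.985, 0.0]
wrist_force: [0.2, -0.4, -0.2]
opening: 0.496
grasp_force: 0.0
```

Request:
send_rows(
  series=[
    [[0,0,0],[0,0,-3],0.0],
    [[0,0,0],[0,0,-6],0.0],
    [[0,0,0],[0,0,-6],0.0],
  ],
)

```text
time_s: 4.88
eef_pos: [0.5168, -0.0719, 0.1039]
eef_rot: [-0.0, 0.17, 0.985, 0.0]
wrist_force: [-0.5, 0.9, 0.2]
opening: 0.504
grasp_force: 0.0
```

Request:
send_rows(
  series=[
    [[0,0,0],[0,0,-3],0.0],
    [[0,0,0],[0,0,-5],0.0],
    [[0,0,0],[0,0,-5],0.0],
  ],
)

```text
time_s: 5.25
eef_pos: [0.5169, -0.0719, 0.0991]
eef_rot: [-0.0, 0.17, 0.985, 0.0]
wrist_force: [-0.7, 0.4, 0.3]
opening: 0.503
grasp_force: 0.0
```

Request:
send_rows(
  series=[
    [[0,0,0],[0,0,-2],0.0],
    [[0,0,0],[0,0,-4],0.0],
    [[0,0,0],[0,0,-4],0.0],
  ],
)

```text
time_s: 5.62
eef_pos: [0.5169, -0.0719, 0.095]
eef_rot: [-0.0, 0.17, 0.985, 0.0]
wrist_force: [-0.2, -0.0, -0.4]
opening: 0.5
grasp_force: 0.0
```

Request:
send_rows(
  series=[
    [[0,0,0],[0,0,-2],0.0],
    [[0,0,0],[0,0,-4],0.0],
    [[0,0,0],[0,0,-4],0.0],
  ],
)

```text
time_s: 6.0
eef_pos: [0.5169, -0.0719, 0.091]
eef_rot: [-0.0, 0.17, 0.985, 0.0]
wrist_force: [0.7, -0.4, -0.8]
opening: 0.505
grasp_force: 0.0
```

Request:
send_rows(
  series=[
    [[0,0,0],[0,0,-2],0.0],
    [[0,0,0],[0,0,-4],0.0],
    [[0,0,0],[0,0,-4],0.0],
  ],
)

```text
time_s: 6.38
eef_pos: [0.5172, -0.072, 0.0873]
eef_rot: [0.0, 0.17, 0.985, -0.0]
wrist_force: [-1.1, -0.4, 1.9]
opening: 0.501
grasp_force: 0.8
```

Request:
send_rows(
  series=[
    [[0,0,0],[0,0,-2],0.0],
    [[0,0,0],[0,0,-4],0.0],
    [[0,0,0],[0,0,-4],0.0],
  ],
)

```text
time_s: 6.75
eef_pos: [0.5172, -0.072, 0.0833]
eef_rot: [0.0, 0.17, 0.985, -0.0]
wrist_force: [-0.4, -0.5, 3.2]
opening: 0.5
grasp_force: 1.3
```

Request:
send_rows(
  series=[
    [[0,0,0],[0,0,-3],0.0],
    [[0,0,0],[0,0,-6],0.0],
    [[0,0,0],[0,0,-7],0.0],
    [[0,0,0],[0,0,-7],0.0],
  ],
)

```text
time_s: 7.25
eef_pos: [0.5171, -0.072, 0.0762]
eef_rot: [0.0, 0.17, 0.985, 0.0]
wrist_force: [0.8, 0.1, 3.7]
opening: 0.498
grasp_force: 1.7
```

Request:
send_rows(
  series=[
    [[0,0,0],[0,0,-1],0.0],
    [[0,0,0],[0,0,-1],0.0],
  ],
)

```text
time_s: 7.5
eef_pos: [0.5172, -0.072, 0.0753]
eef_rot: [0.0, 0.17, 0.985, -0.0]
wrist_force: [-0.4, -0.2, 3.5]
opening: 0.499
grasp_force: 2.0
```

Request:
send_rows(
  series=[
    [[0,0,0],[0,0,-1],0.0],
    [[0,0,0],[0,0,-1],0.0],
  ],
)

```text
time_s: 7.75
eef_pos: [0.5171, -0.072, 0.0743]
eef_rot: [0.0, 0.17, 0.985, -0.0]
wrist_force: [0.0, 0.2, 6.6]
opening: 0.503
grasp_force: 3.2
```

Request:
send_rows(
  series=[
    [[0,0,0],[0,0,-0.5],0.0],
    [[0,0,0],[0,0,-0.5],0.0],
  ],
)

```text
time_s: 8.0
eef_pos: [0.5172, -0.072, 0.0738]
eef_rot: [0.0, 0.17, 0.985, -0.0]
wrist_force: [0.2, 0.4, 6.4]
opening: 0.501
grasp_force: 3.1
```

Request:
send_rows(
  series=[
    [[0,0,0],[0,0,4],0.0],
    [[0,0,0],[0,0,9],0.0],
    [[0,0,0],[0,0,9],0.0],
  ],
)

```text
time_s: 8.38
eef_pos: [0.5171, -0.072, 0.083]
eef_rot: [0.0, 0.17, 0.985, -0.0]
wrist_force: [0.4, 0.2, -0.2]
opening: 0.501
grasp_force: 0.0
```

The sleeve is caught: there is no force where it pushed 3.2 N before. I'll go up and over to the dongle.

Request:
send_rows(
  series=[
    [[0,0,0],[0,0,40],0.0],
    [[0,0,0],[0,0,95],0.0],
    [[0,0,0],[0,0,150],-1],
    [[0,0,0],[10,50,190],-1],
    [[0,0,0],[20,110,190],-1],
    [[0,0,0],[35,170,190],-1],
    [[0,0,0],[50,230,190],-1],
    [[0,0,0],[65,290,190],-1],
    [[0,0,0],[79,334,190],-1],
    [[0,0,0],[79,334,190],-1],
  ],
)

```text
time_s: 9.62
eef_pos: [0.5956, 0.2651, 0.2716]
eef_rot: [-0.001, 0.168, 0.986, -0.0]
wrist_force: [-0.1, -0.6, 0.7]
opening: 1.004
grasp_force: 0.0
```

```bash
python3 - <<'E'
from h import *
o=telemetry.get_obs();print(o["time_s"],o["eef_pos"],o["eef_rot"],o["opening"],o["wrist_force"],o["q"])
c=camera("wrist");save(c,"w3.png",1.5);print(c["xyz"],c["orientation"])
for t in["dongle","stand_a","dongle_grip","adapter"]:
    for d in spotter.landmark_of(t,"wrist"): print(t,np.round(d["xyz"],4),round(d["conf"],2),np.round(proj(c,d["xyz"])))
E
```

```text
9.625 [0.59564687 0.26514949 0.27158616] [-7.13877719e-04  1.68017579e-01  9.85783741e-01 -8.22402649e-06] 1.0037240971404813 [-0.05123914 -0.64190047  0.66049142] [ 2.36863318e-01  3.22386127e-01  1.35258799e+00  5.51257289e-04
  1.46793691e+00 -9.96353258e-01]
[0.53189111 0.2866234  0.41446177] [ 0.80868575 -0.10693705 -0.07584144  0.57344563]
dongle [0.595  0.2569 0.002 ] 0.69 [254. 165.]
dongle [ 0.5938  0.3661 -0.0034] 0.68 [328. 138.]
dongle [ 0.705   0.2251 -0.0039] 0.63 [259. 239.]
dongle [ 0.5126  0.173  -0.0016] 0.22 [177. 129.]
stand_a [ 0.5161  0.1676 -0.0016] 0.77 [174. 132.]
dongle_grip [0.7095 0.2233 0.0665] 0.97 [259. 264.]
dongle_grip [0.5941 0.3652 0.0641] 0.94 [340. 143.]
dongle_grip [0.5968 0.2587 0.0724] 0.9 [255. 176.]
adapter [0.5118 0.1672 0.0072] 0.91 [171. 130.]
```

View pics/w3.png

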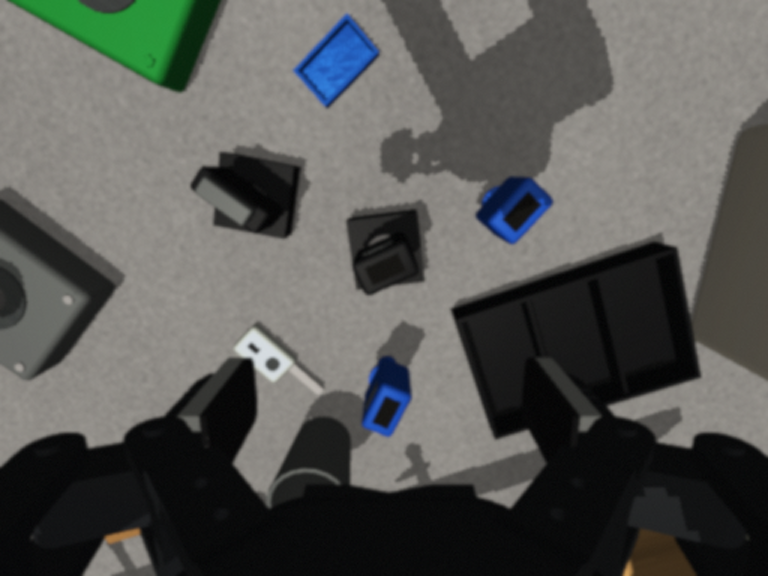

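The wrist view shows the dongle's top face with corners at about (356,268), (405,246), (418,270), (370,293). I'll compute its yaw and centre.

```bash
python3 - <<'E'
from h import *
c=camera("wrist")
im=c["pixels"].copy()
crop=np.ascontiguousarray(im[130:205,220:300][:,:,::-1]).astype(float)
crop=np.clip(crop*2.2,0,255).astype(np.uint8)
cv2.imwrite("pics/w3c.png",cv2.resize(crop,None,fx=8,fy=8,interpolation=cv2.INTER_CUBIC))
P=np.array([(356,268),(405,246),(418,270),(370,293)])/1.5
W=np.array([ray(c,p,.102)[:2] for p in P]);print(W,W.mean(0))
e=[W[(i+1)%4]-W[i] for i in range(4)];print([np.linalg.norm(v) for v in e],[np.degrees(np.arctan2(v[1],v[0])) for v in e])
M=rot(telemetry.get_obs()["eef_rot"]);print("tooly ang",np.degrees(np.arctan2(M[1,1],M[0,1])))
E
```

```text
[[0.58832319 0.23734242]
 [0.585074   0.27587897]
 [0.60475521 0.27900205]
 [0.60927486 0.24036993]] [0.59685681 0.25814835]
[np.float64(0.0386732854800886), np.float64(0.01992746090955876), np.float64(0.038895606528411446), np.float64(0.021169277707287666)] [np.float64(94.81946409791324), np.float64(9.016706423004157), np.float64(-83.32718696933289), np.float64(-171.77769526439522)]
tooly ang 70.32141602773072
```

View pics/w3c.png

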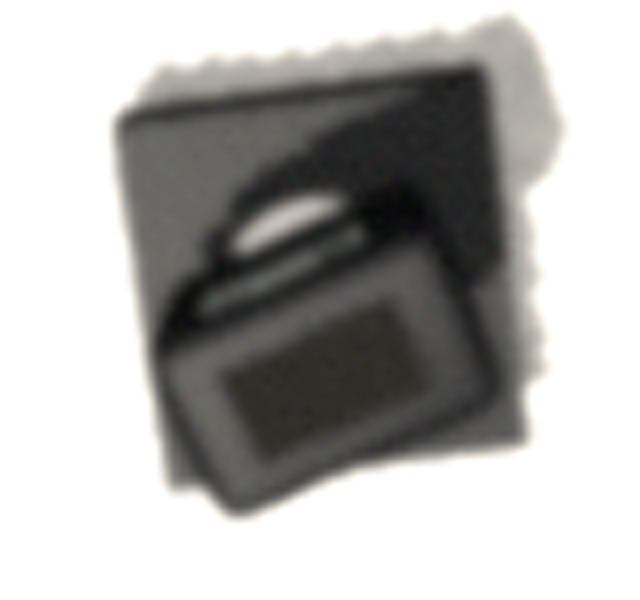

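```bash
python3 - <<'E'
from h import *
c=camera("wrist")
P=np.array([(165,345),(425,232),(495,395),(240,515)])/8+[219.6,129.6]
W=np.array([ray(c,p,.102)[:2] for p in P]);print(W,W.mean(0))
e=[W[(i+1)%4]-W[i] for i in range(4)];print([np.linalg.norm(v) for v in e],[np.degrees(np.arctan2(v[1],v[0])) for v in e])
P=np.array([(118,118),(485,68),(525,440),(170,490)])/8+[219.6,129.6]
W=np.array([ray(c,p,.030)[:2] for p in P]);print("stand",W,W.mean(0))
print(telemetry.get_obs()["eef_pos"])
E
```

```text
[[0.58343426 0.24256341]
 [0.58076196 0.28049607]
 [0.60490298 0.28221917]
 [0.60910124 0.2439053 ]] [0.59455011 0.26229599]
[np.float64(0.03802666492571063), np.float64(0.02420243206547495), np.float64(0.038543192384479896), np.float64(0.025702035270871042)] [np.float64(94.02973546953058), np.float64(4.082646315663936), np.float64(-83.74673708823649), np.float64(-177.007263456497)]
stand [[0.55775269 0.23934655]
 [0.57013139 0.29767766]
 [0.63055968 0.2844117 ]
 [0.6186785  0.22543228]] [0.59428057 0.26171705]
[0.59618283 0.26077023 0.27307977]
```

Request:
send_rows(
  series=[
    [[0,0,9],[-1,1,-40],-1],
    [[0,0,17],[-1.5,1.5,-90],-1],
    [[0,0,25],[-1.5,1.5,-130],-1],
    [[0,0,25],[-1.5,1.5,-155],-1],
    [[0,0,25],[-1.5,1.5,-155],-1],
  ],
)

```text
time_s: 10.6
eef_pos: [0.5929, 0.2623, 0.1155]
eef_rot: [-0.002, -0.047, 0.999, -0.0]
wrist_force: [0.0, 1.0, 0.2]
opening: 1.002
grasp_force: 0.0
```

```bash
python3 - <<'E'
from h import *
o=telemetry.get_obs();print(o["time_s"],o["eef_pos"],o["eef_rot"],o["wrist_force"])
c=camera("wrist");save(c,"w4.png",1.5)
print(proj(c,[.5945,.262,.102])*1.5)
E
```

```text
10.6 [0.59290771 0.26226405 0.11548854] [-2.41446208e-03 -4.66022487e-02  9.98910495e-01 -4.72012573e-04] [0.00729682 0.96110427 0.1734009 ]
[388.21195669 358.86131607]
```

View pics/w4.png

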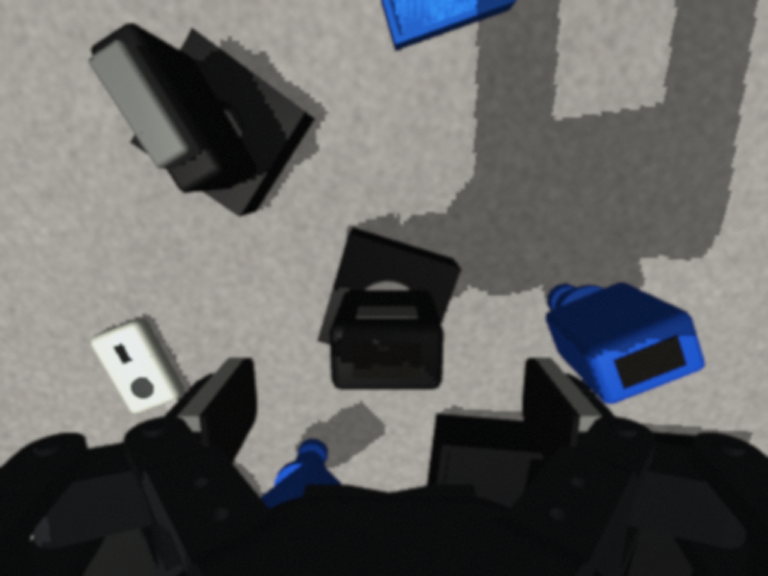

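Aligned: the dongle top is centred at (387,355) between the fingers. I'll descend and grip.

Request:
send_rows(
  series=[
    [[0,0,0],[1,0,-25],-1],
    [[0,0,0],[1,0,-50],-1],
    [[0,0,0],[1,0,-63],-1],
    [[0,0,0],[1,0,-63],-1],
    [[0,0,0],[1,0,-63],0.2],
    [[0,0,0],[1,0,-63],0.2],
    [[0,0,0],[1,0,-63],0.2],
    [[0,0,0],[1,0,-63],0.2],
    [[0,0,0],[1,0,-63],0.2],
  ],
)

```text
time_s: 11.78
eef_pos: [0.5965, 0.2635, 0.0562]
eef_rot: [0.001, -0.047, 0.999, 0.0]
wrist_force: [-0.5, -0.9, 4.9]
opening: 0.509
grasp_force: 60.3
```

Request:
send_rows(
  series=[
    [[0,0,0],[0,0,10],0.2],
    [[0,0,0],[0,0,40],0.2],
    [[0,0,0],[0,0,90],0.2],
    [[0,0,0],[0,0,140],0.2],
    [[0,0,0],[0,0,165],0.2],
    [[0,0,0],[0,0,165],0.2],
    [[0,0,0],[0,0,165],0.2],
  ],
)

```text
time_s: 12.65
eef_pos: [0.5945, 0.2633, 0.2179]
eef_rot: [-0.001, -0.047, 0.999, -0.0]
wrist_force: [-0.8, -0.2, -2.4]
opening: 0.509
grasp_force: 61.2
```

```bash
python3 - <<'E'
from h import *
o=telemetry.get_obs();print(o["time_s"],o["eef_pos"],o["eef_rot"],o["wrist_force"],o["opening"])
M=rot(o["eef_rot"]);p=o["eef_pos"]
for n in ["wrist","side","scene"]:
    c=camera(n); 
    if n=="wrist": save(c,"w5.png",1.5);print([proj(c,p+M@[0,0,z])*1.5 for z in(-.05,-.019,.045)])
    for t in["dongle","dongle_grip"]:
        for d in spotter.landmark_of(t,n):
            if d["xyz"][2]>.1: print(n,t,np.round(d["xyz"],4),round(d["conf"],2), "tool:",np.round(M.T@(d["xyz"]-p),4))
c=camera("side");u=proj(c,p).astype(int);print(u);save(c,"s5.png",6,(u[0]-45,u[1]-50,u[0]+45,u[1]+45))
E
```

```text
12.65 [0.59453618 0.26331718 0.21794091] [-1.37835102e-03 -4.72718987e-02  9.98881082e-01 -2.29266158e-04] [-0.826355   -0.16808932 -2.43794967] 0.5094262173099098
[array([389.39005016, 460.616312  ]), array([389.284142  , 397.26062058]), array([389.16626584, 326.74551283])]
wrist dongle [0.5922 0.2588 0.1662] 0.87 tool: [ 0.0026 -0.0043  0.0517]
wrist dongle_grip [0.5977 0.2622 0.2316] 0.76 tool: [-0.003  -0.0014 -0.0137]
side dongle [0.5944 0.2634 0.17  ] 0.87 tool: [-0.      0.0001  0.0479]
side dongle_grip [0.5954 0.2641 0.2357] 0.69 tool: [-0.0009  0.0007 -0.0178]
scene dongle [0.5948 0.2572 0.1724] 0.59 tool: [ 0.0002 -0.0061  0.0455]
scene dongle_grip [0.5948 0.2621 0.2399] 0.86 tool: [-0.0001 -0.0012 -0.022 ]
[223 101]
```

View pics/s5.png

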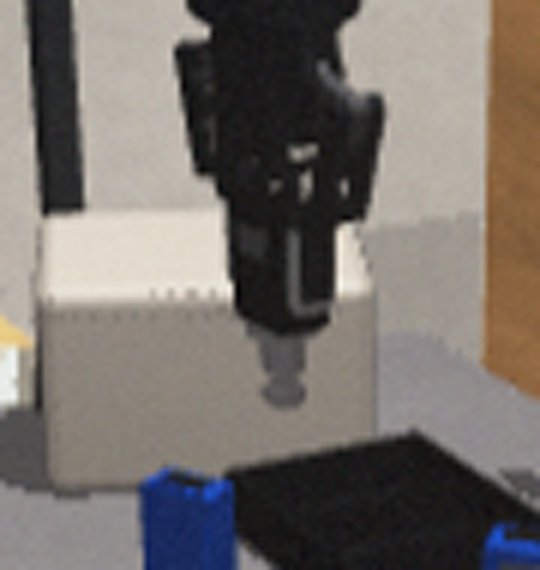

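View pics/w5.png

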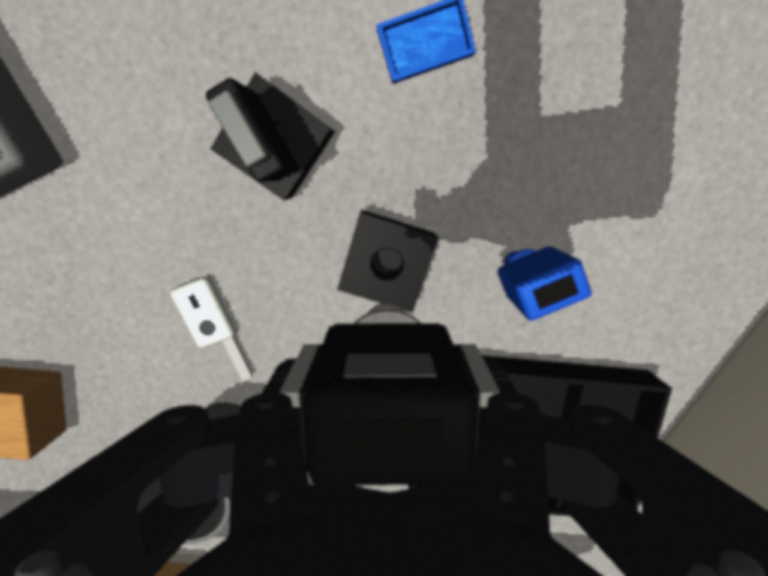

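The dongle is held upright, centred between the pads, with the plug hanging straight down. I've used all 10 picture views, so from here I go on numbers only. I'll check the fore-aft offset with the shoulder arc.

```bash
python3 - <<'E'
from h import *
c=camera("wrist");p=telemetry.get_obs()["eef_pos"];print(p)
g=cv2.cvtColor(c["pixels"],cv2.COLOR_RGB2GRAY).astype(int)
for col in(255,259,263): print(col,list(enumerate(g[194:225,col],194)))
for r in(202,204,206,208,210):
    print(r,[np.round(ray(c,(259,r),z)[0],4) for z in(p[2]-.010,p[2]-.014)])
for r in(208,212): print(r,g[r,225:295])
E
```

```text
[0.59558202 0.26351491 0.21967958]
255 [(194, np.int64(49)), (195, np.int64(49)), (196, np.int64(50)), (197, np.int64(49)), (198, np.int64(49)), (199, np.int64(57)), (200, np.int64(82)), (201, np.int64(104)), (202, np.int64(93)), (203, np.int64(75)), (204, np.int64(73)), (205, np.int64(73)), (206, np.int64(69)), (207, np.int64(81)), (208, np.int64(106)), (209, np.int64(120)), (210, np.int64(122)), (211, np.int64(122)), (212, np.int64(123)), (213, np.int64(121)), (214, np.int64(106)), (215, np.int64(70)), (216, np.int64(31)), (217, np.int64(14)), (218, np.int64(8)), (219, np.int64(10)), (220, np.int64(7)), (221, np.int64(7)), (222, np.int64(8)), (223, np.int64(8)), (224, np.int64(7))]
259 [(194, np.int64(49)), (195, np.int64(48)), (196, np.int64(48)), (197, np.int64(49)), (198, np.int64(48)), (199, np.int64(48)), (200, np.int64(48)), (201, np.int64(52)), (202, np.int64(57)), (203, np.int64(65)), (204, np.int64(72)), (205, np.int64(73)), (206, np.int64(71)), (207, np.int64(84)), (208, np.int64(109)), (209, np.int64(119)), (210, np.int64(121)), (211, np.int64(122)), (212, np.int64(123))
[... 1007 characters left out ...]
t64(0.5762), np.float64(0.5775)]
208 [np.float64(0.5774), np.float64(0.5787)]
210 [np.float64(0.5785), np.float64(0.5798)]
208 [172 175 176 175 174 174 175 177 178 177 173 171 171 170 170 169 166 163
 153 132 103  80  72  74  80  86  93  97 101 104 106 108 109 108 109 107
 106 104 101  99  96  89  83  84  91 107 125 141 152 157 163 168 169 170
 171 171 169 170 173 175 178 178 176 174 172 173 171 170 170 170]
212 [170 172 173 173 173 172 171 171 173 172 171 164 150 133 114 101 100 106
 112 118 120 122 123 123 121 120 120 123 123 121 123 124 125 124 123 121
 122 123 124 126 126 128 125 125 125 125 125 123 117 108 101 108 125 145
 158 167 171 172 174 175 175 175 174 174 175 174 173 171 172 173]
```

Plug offset from the TCP is about -1 mm in x and 0 to -1 mm in y. I'm moving over the coupler, with the plug end about 45 mm above the mouth.

Request:
send_rows(
  series=[
    [[0,0,0],[-10,-30,0],0.2],
    [[0,0,0],[-22,-85,0],0.2],
    [[0,0,0],[-33,-140,0],0.2],
    [[0,0,0],[-45,-195,0],0.2],
    [[0,0,0],[-57,-250,0],0.2],
    [[0,0,0],[-70,-300,0],0.2],
    [[0,0,0],[-78,-334,0],0.2],
    [[0,0,0],[-78,-334,0],0.2],
    [[0,0,0],[-78,-334,0],0.2],
    [[0,0,0],[-78,-334,0],0.2],
  ],
)

```text
time_s: 14.45
eef_pos: [0.5178, -0.0694, 0.2198]
eef_rot: [0.0, -0.048, 0.999, 0.0]
wrist_force: [-0.2, 0.9, -0.8]
opening: 0.508
grasp_force: 61.2
```

```bash
python3 - <<'E'
from h import *
for i in range(2):
  o=telemetry.get_obs();print(o["time_s"],o["eef_pos"],o["eef_rot"],o["wrist_force"],o["opening"]);c=camera("wrist")
for n in ["wrist","side","scene"]:
    if n!="wrist": c=camera(n)
    for t in["dongle","coupler_axis","dock"]:
        for d in spotter.landmark_of(t,n):
            if abs(d["xyz"][0]-.516)<.03 and abs(d["xyz"][1]+.071)<.03: print(n,t,np.round(d["xyz"],4),round(d["conf"],2))
E
```

```text
14.45 [ 0.51778229 -0.06941344  0.21979383] [ 4.17710308e-05 -4.79803257e-02  9.98848272e-01  1.26946265e-04] [-0.24957103  0.86548328 -0.79729812] 0.5079913947032305
14.5 [ 0.5177846  -0.06941179  0.21979015] [ 1.96337006e-05 -4.80821302e-02  9.98843380e-01  9.85678487e-05] [ 0.21560998  0.15776465 -1.15944506] 0.508570771255946
wrist dongle [ 0.515  -0.0751  0.1715] 0.74
wrist coupler_axis [ 0.515  -0.0677  0.1219] 0.59
wrist dock [ 5.169e-01 -7.020e-02  1.000e-04] 0.57
wrist dock [ 0.5173 -0.0734  0.2375] 0.38
side dongle [ 0.5194 -0.0713  0.1709] 0.59
side coupler_axis [ 0.5218 -0.0694  0.1215] 0.74
side dock [ 0.5173 -0.0685  0.0015] 0.75
scene dongle [ 0.5186 -0.0745  0.1771] 0.53
scene coupler_axis [ 0.5169 -0.0719  0.1208] 0.71
scene dock [ 5.182e-01 -7.180e-02 -5.000e-04] 0.88
```

```bash
python3 - <<'E'
from h import *
p=telemetry.get_obs()["eef_pos"]
for n in ["side","scene"]:
    c=camera(n);g=cv2.cvtColor(c["pixels"],cv2.COLOR_RGB2GRAY).astype(int)
    R_=rot(c["orientation"]);print(n,"image-right in world",np.round(R_[:,0],2))
    for z,w in((.174,.02),(.178,.02),(.195,.02),(.204,.034)):
        q=p.copy();q[2]=z-.0; u=proj(c,q);r=int(round(u[1]));x0=int(u[0])-11
        h=np.linalg.norm(proj(c,q+R_[:,0]*w/2)-u)
        print(z,"pred",np.round(u,1),"half",round(h,1),"x0",x0,g[r,x0:x0+23])
    # coupler: tube/mouth
    for z,w in((.118,.034),(.10,.038)):
        q=np.array([.5165,-.0712,z]);u=proj(c,q);r=int(round(u[1]));x0=int(u[0])-13
        h=np.linalg.norm(proj(c,q+R_[:,0]*w/2)-u)
        print("coup",z,np.round(u,1),"half",round(h,1),"x0",x0,g[r,x0:x0+27])
E
```

```text
side image-right in world [ 0.86 -0.5   0.01]
0.174 pred [263.7 172.8] half 4.8 x0 252 [151 148 149 147 146 149 144 146  85  85  93  97  96  98  96  92  84  87
 145 145 145 147 143]
0.178 pred [263.8 171.1] half 4.8 x0 252 [149 148 149 147 151 148 148 146 106  96  80  83  86  86  83  90 103 124
 149 146 150 148 147]
0.195 pred [264.  163.9] half 4.8 x0 253 [ 89 115 114 115 115 114 112  73  75  81  86  89  85  86  82  76  85 145
 148 150 154 153 152]
0.204 pred [264.1 160.1] half 8.2 x0 253 [149 151 150 148  71  85  94  86  73  42  24  24  23  28  30  22  27  23
  28  25  61  91 124]
coup 0.118 [262.7 195.7] half 7.8 x0 249 [147 151 151 148 152 150 151 104  92  81  77  80 102 105 100  99  91  85
  88  93 106 168 154 151 149 150 151]
coup 0.1 [262.5 202.7] half 8.7 x0 249 [152 154 151 153 152 119  87 121  94  81  79  82  86  89  91  92  99 101
 102  99 124 195 189 116 153 151 148]
scene image-right in world [-0.8   0.6  -0.02]
0.174 pred [232.5 159.3] half 3.7 x0 221 [185 185 188 184 186 182 186 138 115 131 130 131 126 113 150 182 181 189
 183 183 187 185 184]
0.178 pred [232.4 158.2] half 3.7 x0 221 [187 186 184 185 186 185 182 138 130 128 126 124 132 130 140 185 185 189
 188 186 187 184 188]
0.195 pred [232.2 153. ] half 3.7 x0 221 [189 187 185 183 182 183 181 105 114 115 114 107 101  93 129 181 183 182
 181 184 183 182 182]
0.204 pred [232.  150.3] half 6.4 x0 221 [186 188 182 179 154 178 202 190  71  22  18  16  16  22  44  57  61  86
 168 187 186 188 188]
coup 0.118 [233.4 175.3] half 6.1 x0 220 [186 188 186 189 189 189 190 194 114 102 105 110 114 119 113 106  81 102
 155 184 189 190 189 188 189 190 189]
coup 0.1 [233.6 180.3] half 6.8 x0 220 [189 190 188 187 173 145 129 238 140 115 109 117 118 118 114 114 109 104
 158 123 154 188 191 184 191 190 188]
```

By image comparison the plug and coupler line up within about 1 mm. I'll descend by feel.

Request:
send_rows(
  series=[
    [[0,0,0],[0,0,-15],0.2],
    [[0,0,0],[0,0,-30],0.2],
    [[0,0,0],[0,0,-40],0.2],
    [[0,0,0],[0,0,-40],0.2],
    [[0,0,0],[0,0,-40],0.2],
  ],
)

```text
time_s: 15.82
eef_pos: [0.5178, -0.0706, 0.18]
eef_rot: [0.0, -0.047, 0.999, -0.0]
wrist_force: [-0.3, 0.3, -1.1]
opening: 0.509
grasp_force: 61.2
```

Request:
send_rows(
  series=[
    [[0,0,0],[0,0,-2],0.2],
    [[0,0,0],[0,0,-4],0.2],
    [[0,0,0],[0,0,-4],0.2],
  ],
)

```text
time_s: 16.2
eef_pos: [0.5175, -0.0705, 0.1757]
eef_rot: [-0.0, -0.047, 0.999, 0.0]
wrist_force: [0.3, -0.1, -2.2]
opening: 0.507
grasp_force: 61.2
```

Request:
send_rows(
  series=[
    [[0,0,0],[0,0,-2],0.2],
    [[0,0,0],[0,0,-3],0.2],
    [[0,0,0],[0,0,-3],0.2],
  ],
)

```text
time_s: 16.58
eef_pos: [0.5175, -0.0704, 0.1727]
eef_rot: [-0.0, -0.047, 0.999, 0.0]
wrist_force: [0.4, 0.3, -1.0]
opening: 0.51
grasp_force: 61.2
```

Request:
send_rows(
  series=[
    [[0,0,0],[0,0,-2],0.2],
    [[0,0,0],[0,0,-3],0.2],
    [[0,0,0],[0,0,-3],0.2],
  ],
)

```text
time_s: 16.95
eef_pos: [0.5175, -0.0705, 0.1696]
eef_rot: [-0.0, -0.047, 0.999, 0.0]
wrist_force: [-0.2, -0.6, -1.5]
opening: 0.507
grasp_force: 61.2
```

Request:
send_rows(
  series=[
    [[0,0,0],[0,0,-1],0.2],
    [[0,0,0],[0,0,-2],0.2],
    [[0,0,0],[0,0,-2],0.2],
  ],
)

```text
time_s: 17.32
eef_pos: [0.5175, -0.0705, 0.1677]
eef_rot: [-0.0, -0.047, 0.999, 0.0]
wrist_force: [0.1, 0.5, -1.5]
opening: 0.51
grasp_force: 61.2
```

Request:
send_rows(
  series=[
    [[0,0,0],[0,0,-1],0.2],
    [[0,0,0],[0,0,-2],0.2],
    [[0,0,0],[0,0,-2],0.2],
  ],
)

```text
time_s: 17.7
eef_pos: [0.5175, -0.0705, 0.1657]
eef_rot: [-0.0, -0.047, 0.999, 0.0]
wrist_force: [-0.2, 1.1, -0.9]
opening: 0.507
grasp_force: 61.2
```

Request:
send_rows(
  series=[
    [[0,0,0],[0,0,-1],0.2],
    [[0,0,0],[0,0,-2],0.2],
    [[0,0,0],[0,0,-2],0.2],
  ],
)

```text
time_s: 18.08
eef_pos: [0.5175, -0.0705, 0.1637]
eef_rot: [-0.0, -0.047, 0.999, 0.0]
wrist_force: [-0.6, 0.0, -0.6]
opening: 0.509
grasp_force: 61.2
```

Request:
send_rows(
  series=[
    [[0,0,0],[0,0,-1],0.2],
    [[0,0,0],[0,0,-2],0.2],
    [[0,0,0],[0,0,-2],0.2],
  ],
)

```text
time_s: 18.45
eef_pos: [0.5175, -0.0705, 0.1617]
eef_rot: [-0.0, -0.047, 0.999, 0.0]
wrist_force: [0.0, 0.5, -1.5]
opening: 0.508
grasp_force: 61.2
```

Request:
send_rows(
  series=[
    [[0,0,0],[0,0,-1],0.2],
    [[0,0,0],[0,0,-2],0.2],
    [[0,0,0],[0,0,-2],0.2],
  ],
)

```text
time_s: 18.82
eef_pos: [0.5175, -0.0705, 0.1597]
eef_rot: [-0.0, -0.047, 0.999, 0.0]
wrist_force: [-0.9, 0.3, -1.8]
opening: 0.511
grasp_force: 61.2
```

Request:
send_rows(
  series=[
    [[0,0,0],[0,0,-1],0.2],
    [[0,0,0],[0,0,-2],0.2],
    [[0,0,0],[0,0,-2],0.2],
  ],
)

```text
time_s: 19.2
eef_pos: [0.5175, -0.0705, 0.1576]
eef_rot: [-0.0, -0.047, 0.999, 0.0]
wrist_force: [0.3, 0.7, -2.1]
opening: 0.509
grasp_force: 61.2
```

Request:
send_rows(
  series=[
    [[0,0,0],[0,0,-1],0.2],
    [[0,0,0],[0,0,-2],0.2],
    [[0,0,0],[0,0,-2],0.2],
  ],
)

```text
time_s: 19.58
eef_pos: [0.5175, -0.0704, 0.1556]
eef_rot: [-0.0, -0.047, 0.999, 0.0]
wrist_force: [0.6, 0.3, -1.5]
opening: 0.511
grasp_force: 61.2
```

Request:
send_rows(
  series=[
    [[0,0,0],[0,0,-1],0.2],
    [[0,0,0],[0,0,-2],0.2],
    [[0,0,0],[0,0,-2],0.2],
  ],
)

```text
time_s: 19.95
eef_pos: [0.5175, -0.0705, 0.1537]
eef_rot: [-0.0, -0.047, 0.999, 0.0]
wrist_force: [0.1, 0.9, -1.1]
opening: 0.508
grasp_force: 61.2
```

Request:
send_rows(
  series=[
    [[0,0,0],[0,0,-1],0.2],
    [[0,0,0],[0,0,-2],0.2],
    [[0,0,0],[0,0,-2],0.2],
  ],
)

```text
time_s: 20.32
eef_pos: [0.5175, -0.0705, 0.1517]
eef_rot: [-0.0, -0.047, 0.999, 0.0]
wrist_force: [-0.6, 1.4, -1.1]
opening: 0.509
grasp_force: 61.2
```

Request:
send_rows(
  series=[
    [[0,0,0],[0,0,-1],0.2],
    [[0,0,0],[0,0,-2],0.2],
    [[0,0,0],[0,0,-2],0.2],
  ],
)

```text
time_s: 20.7
eef_pos: [0.5177, -0.0705, 0.1501]
eef_rot: [0.0, -0.047, 0.999, -0.0]
wrist_force: [-0.9, 0.4, 2.0]
opening: 0.507
grasp_force: 61.5
```

Request:
send_rows(
  series=[
    [[0,0,0],[0,0,-1],0.2],
    [[0,0,0],[0,0,-2],0.2],
    [[0,0,0],[0,0,-2],0.2],
  ],
)

```text
time_s: 21.08
eef_pos: [0.5178, -0.0705, 0.1483]
eef_rot: [0.0, -0.047, 0.999, -0.0]
wrist_force: [-2.5, 1.0, 4.2]
opening: 0.51
grasp_force: 61.8
```

Request:
send_rows(
  series=[
    [[0,0,0],[-0.7,0.2,-1],0.2],
    [[0,0,0],[-0.7,0.2,-2],0.2],
    [[0,0,0],[-0.7,0.2,-2],0.2],
  ],
)

```text
time_s: 21.45
eef_pos: [0.5176, -0.0705, 0.1465]
eef_rot: [0.001, -0.047, 0.999, -0.0]
wrist_force: [-0.4, -0.1, 5.0]
opening: 0.509
grasp_force: 61.8
```

Request:
send_rows(
  series=[
    [[0,0,0],[0,0,-1],0.2],
    [[0,0,0],[0,0,-2],0.2],
    [[0,0,0],[0,0,-2],0.2],
  ],
)

```text
time_s: 21.82
eef_pos: [0.5176, -0.0705, 0.1445]
eef_rot: [0.001, -0.047, 0.999, -0.0]
wrist_force: [0.1, 1.7, 5.6]
opening: 0.505
grasp_force: 61.8
```

Request:
send_rows(
  series=[
    [[0,0,0],[0,0,-1],0.2],
    [[0,0,0],[0,0,-2],0.2],
    [[0,0,0],[0,0,-2],0.2],
  ],
)

```text
time_s: 22.2
eef_pos: [0.5175, -0.0706, 0.1424]
eef_rot: [0.001, -0.047, 0.999, -0.0]
wrist_force: [-0.3, -0.6, 4.5]
opening: 0.506
grasp_force: 61.8
```

Request:
send_rows(
  series=[
    [[0,0,0],[0,0,-1],0.2],
    [[0,0,0],[0,0,-2],0.2],
    [[0,0,0],[0,0,-2],0.2],
  ],
)

```text
time_s: 22.58
eef_pos: [0.5175, -0.0705, 0.1404]
eef_rot: [0.001, -0.047, 0.999, -0.0]
wrist_force: [0.1, -0.3, 4.2]
opening: 0.508
grasp_force: 61.8
```

Request:
send_rows(
  series=[
    [[0,0,0],[0,0,-1],0.2],
    [[0,0,0],[0,0,-2],0.2],
    [[0,0,0],[0,0,-2],0.2],
  ],
)

```text
time_s: 22.95
eef_pos: [0.5175, -0.0705, 0.1383]
eef_rot: [0.001, -0.047, 0.999, -0.0]
wrist_force: [-1.0, 0.9, 5.8]
opening: 0.51
grasp_force: 61.9
```

Request:
send_rows(
  series=[
    [[0,0,0],[0,0,-1],0.2],
    [[0,0,0],[0,0,-1.5],0.2],
    [[0,0,0],[0,0,-1.5],0.2],
  ],
)

```text
time_s: 23.32
eef_pos: [0.5175, -0.0705, 0.1369]
eef_rot: [0.001, -0.047, 0.999, -0.0]
wrist_force: [-1.3, 1.2, 5.6]
opening: 0.509
grasp_force: 61.8
```

Request:
send_rows(
  series=[
    [[0,0,0],[0,0,-1],0.2],
    [[0,0,0],[0,0,-1],0.2],
  ],
)

```text
time_s: 23.58
eef_pos: [0.5173, -0.0704, 0.1351]
eef_rot: [0.001, -0.047, 0.999, -0.0]
wrist_force: [2.7, -0.7, 0.6]
opening: 0.509
grasp_force: 61.4
```

Request:
send_rows(
  series=[
    [[0,0,0],[0,0,-1],0.2],
    [[0,0,0],[0,0,-1],0.2],
  ],
)

```text
time_s: 23.82
eef_pos: [0.5173, -0.0705, 0.1345]
eef_rot: [0.0, -0.047, 0.999, -0.0]
wrist_force: [2.3, -0.4, 3.3]
opening: 0.509
grasp_force: 61.7
```

Request:
send_rows(
  series=[
    [[0,0,0],[0,0,-0.7],0.2],
    [[0,0,0],[0,0,-0.7],0.2],
  ],
)

```text
time_s: 24.08
eef_pos: [0.5174, -0.0705, 0.1343]
eef_rot: [0.001, -0.047, 0.999, -0.0]
wrist_force: [0.8, -0.4, 6.5]
opening: 0.508
grasp_force: 62.0
```

The force dropped at .135, which looks like the lock springing. I'll seat it a touch more, then do a gentle pull test.

Request:
send_rows(
  series=[
    [[0,0,0],[0,0,-0.8],0.2],
    [[0,0,0],[0,0,-0.8],0.2],
  ],
)

```text
time_s: 24.32
eef_pos: [0.5175, -0.0705, 0.1342]
eef_rot: [0.001, -0.047, 0.999, -0.0]
wrist_force: [-0.9, 0.8, 12.3]
opening: 0.511
grasp_force: 62.4
```

Request:
send_rows(
  series=[
    [[0,0,0],[0,0,1],0.2],
    [[0,0,0],[0,0,2],0.2],
    [[0,0,0],[0,0,2.5],0.2],
    [[0,0,0],[0,0,2.5],0.2],
  ],
)

```text
time_s: 24.82
eef_pos: [0.5171, -0.0704, 0.1351]
eef_rot: [0.0, -0.047, 0.999, -0.0]
wrist_force: [3.5, -1.7, 0.3]
opening: 0.506
grasp_force: 61.5
```

Request:
send_rows(
  series=[
    [[0,0,0],[0,0,1],0.2],
    [[0,0,0],[0,0,1.5],0.2],
    [[0,0,0],[0,0,1.5],0.2],
  ],
)

```text
time_s: 25.2
eef_pos: [0.5168, -0.0704, 0.1354]
eef_rot: [-0.0, -0.047, 0.999, 0.0]
wrist_force: [8.0, -3.0, -9.3]
opening: 0.507
grasp_force: 61.9
```

It's locked: the pull is resisted with 9 N and almost no motion. I'll relax, release and retreat.

Request:
send_rows(
  series=[
    [[0,0,0],[0,0,-1.3],0.2],
    [[0,0,0],[0,0,-1.3],-0.3],
    [[0,0,0],[0,0,-1.3],-1],
    [[0,0,0],[0,0,-1.3],-1],
    [[0,0,0],[0,0,-1.3],-1],
    [[0,0,0],[0,0,20],-1],
    [[0,0,0],[0,0,60],-1],
    [[0,0,0],[0,0,110],-1],
    [[0,0,0],[0,0,130],-1],
    [[0,0,0],[0,0,130],-1],
  ],
)

```text
time_s: 26.45
eef_pos: [0.5179, -0.0706, 0.2687]
eef_rot: [0.002, -0.047, 0.999, -0.001]
wrist_force: [-0.4, -0.7, -1.2]
opening: 1.001
grasp_force: 0.0
```

```bash
python3 - <<'E'
from h import *
o=telemetry.get_obs();print(o["time_s"],o["eef_pos"],o["wrist_force"],o["opening"])
for n in ["wrist","side","scene"]:
    c=camera(n)
    for t in["dongle","dongle_grip","coupler_axis","adapter"]:
        for d in spotter.landmark_of(t,n): print(n,t,np.round(d["xyz"],4),round(d["conf"],2))
    if n!="wrist":
        g=cv2.cvtColor(c["pixels"],cv2.COLOR_RGB2GRAY).astype(int); u=proj(c,[.5165,-.0712,.1]); col=int(u[0])
        for z in(.187,.165,.14,.123,.115,.1,.091,.085,.075): v=proj(c,[.5165,-.0712,z]);print(z,np.round(v,1),g[int(round(v[1])),int(v[0])-14:int(v[0])+15])
E
```

```text
26.45 [ 0.51785034 -0.07061083  0.26869897] [-0.37409911 -0.73627798 -1.20741317] 1.0012109858000104
wrist dongle [ 0.5171 -0.0751  0.0869] 0.8
wrist dongle_grip [ 0.5189 -0.0722  0.1529] 0.91
wrist adapter [0.5138 0.1675 0.0097] 0.77
wrist adapter [ 0.5141 -0.0755  0.0868] 0.26
side dongle [ 0.7103  0.222  -0.0008] 0.95
side dongle [ 0.518  -0.0711  0.0855] 0.89
side dongle [ 0.5908  0.367  -0.0012] 0.56
side dongle_grip [0.5909 0.3658 0.069 ] 0.68
side dongle_grip [ 0.517  -0.0733  0.1577] 0.64
side dongle_grip [0.7086 0.2214 0.0667] 0.59
side coupler_axis [0.3324 0.1377 0.1215] 0.93
side coupler_axis [ 0.5198 -0.0686  0.1208] 0.56
side adapter [0.5116 0.1718 0.0046] 0.59
0.187 [263.6 167.6] [150 148 130 128 128  97  62  53  37  33  37  27  33  35  32  35  32  32
  40  61 149 147 149 144 145 145 147 150 150]
0.165 [263.3 176.8] [148 151 150 146 106  20  32  51  48  51  45  46  32  26  25  24  25  26
  23  29  26  28  28  26  26  32  85 165 171]
0.14 [263. 187.] [149 147 148 149 147 107  25  26  28  24  26  28  24  24  24  25  26  26
  27  27  28  27  28  30  27  30  47 155 124]
0.1
[... 1834 characters left out ...]
90 188]
0.115 [233.5 176.1] [186 189 186 185 189 187 188 209 165 139 162 174 129  51  15  18  21  37
  43 134 142 185 191 190 186 190 189 190 193]
0.1 [233.6 180.3] [189 189 190 192 186 175 161 101  84 128 176 193 183 214 204 153 142 132
 113  79  55 132 173 190 188 188 189 186 190]
0.091 [233.8 182.8] [189 186 189 163 140 172 242 215  91  92 101  97  98 124  78 141  64 114
  96  90 112 160 161 123 142 141 152 155 154]
0.085 [233.8 184.4] [190 188 175 143 143 146 243 237 138  96 110  99  96 122  95 126  75 114
  93 102 142 163 155  77  89 124 146 143 144]
0.075 [234.  187.1] [166 140 145 144 145 144 142 171 220 243 237 232 163 182 160 157 156 165
 169 167 144 127 129 103  52  49  36  43  65]
```

```bash
python3 -c "
from bench import ctrl
print(ctrl.hand_in())"
```

```text
the job is handed in; nothing more can be done
None
```

I drew the sleeve back onto its catch, pressed the dongle home until it locked (a 9 N pull test barely moved it), and released it standing upright in the grey dock. I handed the job in at about 27 s of the 56 s allowed; the hand-in returned no verdict, and I inferred the sleeve's return from the lock rather than seeing it.

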